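Run a fingertip over the spring pins of the visor gauge

ROBOT

A 6-joint arm with a two-finger parallel gripper is mounted at the origin on the work surface; the furniture and walls round the work are solid. World frame = base frame: x ahead of the robot, y to its left, z up, the work surface at z = 0. Lengths are in m, angles in rad, forces in N, time in s.
With the tool pointing down it reaches from about 0.275 to 0.75 m from the base axis. Payload 10.2 kg.
Tool frame: the origin (TCP) lies midway between the tips of the shut fingers; the grasp point (between the pads) lies 19 mm behind it (robot.hold_point_z is the z of the grasp point in the tool frame, in m); z points along the fingers, y is the line along which they close (so a half turn about z gives the same grasp; the last joint's range is limited). The gripper opens to 88 mm and grips with 3 to 60 N. Pads are 18 mm wide; open, the fingers measure 123 mm over their backs; the gripper's body (75 mm by 187 mm) begins 45 mm behind the grasp point.
Start: joints at [-1.366, 0.313, 1.498, -0, 1.331, -0.223], TCP at [0.218, -0.478, 0.239] pointing down, gripper open.
Joint ranges: [-2.94, 2.94], [-0.97, 2.17], [0.19, 2.56], [-1.23, 4.37], [0.02, 3.11], [-2.88, 2.88]. Speed limits (rad/s): [2.39, 2.39, 3.01, 3.14, 3.14, 3.14].

INTERFACE

Orientations are given as a unit quaternion [w, x, y, z].
In Python, from bench import status, camera, camera_info, ticket, robot gives the robot as it stands.
- The arm moves only by the shell command python3 -m handwheel 'ROWS' [FORCE]. ROWS is JSON, a list of rows, each a list of 3 entries, a list of its own where there are three numbers: the closure, from -1 (fully open) to 1 (shut), so that 0 is half open, then the shift along the tool's x, y, z normalised to -1 to 1, where 1 is 0.15 m, then the turn about the tool's z normalised to -1 to 1, where 1 is 60 degrees. A call has 1 to 20 rows; each row is the pose to reach, as a shift and turn from the pose commanded when the call began, along the tool's axes at that moment; what a row does not reach only later rows make up. A row lasts 1/8 s, in which the tool goes at most 62.5 mm and 10.7 degrees, less where a joint would pass 70% of its speed; a pose out of reach is approached as far as the arm can. A call with a number of a shift or a turn outside -1 to 1 is refused whole. A call with a gripper value outside its range is refused whole. The fingers move at their own pace and stop on an object; FORCE is the grip in N (left out, the last holds). Time passes only in rows, so rows that repeat a pose let the fingers close. It gives the time, the measured TCP pose, the force, the opening and the grip force at its end, in the units of the state.
- status.get_obs(): the state, without advancing time (a new reading comes with each control period).
- camera(name): name is "scene" or "side" or "wrist"; returns the picture (480x640x3 uint8, blue, green, red); there is no depth.
- camera_info(name): a dict with "intrinsics" (3x3 intrinsics, pixels), "world_from_camera" (4x4, takes a point from camera to world coordinates). Camera axes: x right, y up, looking along -z (the intrinsics and any distortion apply to the point x, -y, -z); pixel columns grow to the right and rows downward; lengths in m; the calibration is good to about 2 mm. A picture is of the moment at which its call begins: read the wrist's pose just before it. camera_info takes no time and is no camera call; for the wrist camera it gives the pose at the moment of the call.
- ticket.sign_off(): hands the job in; it is judged then, once.
The state is a dict: "t": time; "q": joint angles; "dq": joint speeds; "tau": joint torques, N m; "position": TCP position; "eef_rot": TCP orientation; "force": force on the tool from outside, world axes, zero at the start; "torque": the same for the moment, N m; "width": finger opening in m; "gripper_force": force on a finger pad.
Only numpy, scipy, OpenCV 4.12 (cv2) and the standard library are available. Lean on these libraries where they do the work, as an engineer would, in place of code of your own. Each camera call takes 0.05 s, during which the arm holds its last target. There are 200 camera calls.

TASK

Check that the spring pins of the curved visor gauge move freely: with the fingers closed, run the fingertips along the row in one low stroke, from the plain end to the end with the black tab, dipping each of the five pins lightly in turn, by a few millimetres and never down to its stop, and without lifting away between the pins. Then push the black tab with the fingertips all the way along its track, away from the pins, to mark the gauge as checked, and come clear. Grasp nothing and leave the other things where they stand.

Things in the scene. Friction and masses are not known exactly. Their poses are not given: they have to be found in the camera images.
- gauge: Visor contour gauge: aluminium rail, fixed, 34 mm wide, top 26 mm above the table, on a 56 mm wide dark base strip; from above its centre line is an arc of radius 200 mm. Origin: on the table under pin 3 (mid-arc); z up; the arc's centre lies 200 mm along its own -x. Five spring pins stand along the arc. The +y end (beyond pin 1) is plain; past pin 5 at the other end stands the black tab.
- pin1_top (a point): Top centre of pin 1, first from the plain end, at arc angle +0.50 rad from the gauge's x axis: steel mushroom pin, head 29 mm across, crown 38 mm above the table (12 mm above the rail) when up. The dome is shallow (radius 25 mm, rim 4.6 mm below the crown): a fingertip can slide over and dip it. Pins stand 50 mm apart.
- pin2_top (a point): Top centre of pin 2, second from the plain end, at arc angle +0.25 rad from the gauge's x axis: steel mushroom pin, head 29 mm across, crown 38 mm above the table (12 mm above the rail) when up. The dome is shallow (radius 25 mm, rim 4.6 mm below the crown): a fingertip can slide over and dip it. Pins stand 50 mm apart.
- pin3_top (a point): Top centre of pin 3, third from the plain end, at arc angle +0.00 rad from the gauge's x axis: steel mushroom pin, head 29 mm across, crown 38 mm above the table (12 mm above the rail) when up. The dome is shallow (radius 25 mm, rim 4.6 mm below the crown): a fingertip can slide over and dip it. Pins stand 50 mm apart.
- pin4_top (a point): Top centre of pin 4, fourth from the plain end, at arc angle -0.25 rad from the gauge's x axis: steel mushroom pin, head 29 mm across, crown 38 mm above the table (12 mm above the rail) when up. The dome is shallow (radius 25 mm, rim 4.6 mm below the crown): a fingertip can slide over and dip it. Pins stand 50 mm apart.
- pin5_top (a point): Top centre of pin 5, fifth (last) from the plain end, at arc angle -0.50 rad from the gauge's x axis: steel mushroom pin, head 29 mm across, crown 38 mm above the table (12 mm above the rail) when up. The dome is shallow (radius 25 mm, rim 4.6 mm below the crown): a fingertip can slide over and dip it. Pins stand 50 mm apart.
- pin1 (a joint): How far pin 1 is pressed down, in m: 0 up, 0.007 at its bottom stop. A spring (about 0.7 N to start, 0.45 N more for each mm) lifts it again when let go.
- pin2 (a joint): How far pin 2 is pressed down, in m: 0 up, 0.007 at its bottom stop. A spring (about 0.7 N to start, 0.45 N more for each mm) lifts it again when let go.
- pin3 (a joint): How far pin 3 is pressed down, in m: 0 up, 0.007 at its bottom stop. A spring (about 0.7 N to start, 0.45 N more for each mm) lifts it again when let go.
- pin4 (a joint): How far pin 4 is pressed down, in m: 0 up, 0.007 at its bottom stop. A spring (about 0.7 N to start, 0.45 N more for each mm) lifts it again when let go.
- pin5 (a joint): How far pin 5 is pressed down, in m: 0 up, 0.007 at its bottom stop. A spring (about 0.7 N to start, 0.45 N more for each mm) lifts it again when let go.
- tab_top (a point): Top centre of the sliding tab: a black upright ribbed fin, 24 mm wide across its track, 6 mm thick along it, top 52 mm above the table (14 mm above the crowns of the pins), foot 16 mm long. It starts on the arc at about -0.74 rad, some 48 mm past pin 5 (plus tab).
- tab (a joint): How far the tab has been slid away from pin 5, in m: 0 nearest to pin 5, 0.025 at its far stop. It slides in a straight line, away from the pins, along the arc's tangent at -0.74 rad (gauge direction x -0.674, y -0.738); about 1.5 N of friction, stays where it is left.
- ring_tin: Bystander: low round white tin, 57 mm across, 26 mm high, on the hollow side of the arc; origin at its underside. To be left alone.
- brass_adapter: Bystander: small upright brass adapter, 25 mm across, 42 mm high, on the hollow side of the arc; origin at its underside. To be left alone.
- wheel_knob: Bystander: dark faceted hand wheel, 55 mm across, 34 mm high, on the outer side of the arc; origin at its underside. To be left alone.
- dvalve: Bystander: black demand valve, 103 x 120 x 43 mm, lying to the left of the gauge; origin at its underside. To be left alone.

How it is judged:
By the outcome, as a careful person would: the job done as asked, in the order asked, and still so for the second after the job is handed in, with the robot touching nothing.
It also fails if it takes over 48 s, if anything falls off the work surface, if the arm or the gripper's body presses on something with over 40 N, if the wrist force passes 120 N, or if a joint passes its speed limit or range.

## Working session

There is one attempt and no reset: what is moved stays moved. The work goes in short steps, Python scripts to look and compute and a shell command to move; the robot and the scene stay as the last step left them, time stands still between calls to the robot, and variables do not carry over. Pictures are saved under pics/ and viewed, at most 10 in all, crops included, and the job is handed in when it is done.

```bash
mkdir -p pics; python3 - <<'E'
from bench import status,camera,camera_info
import cv2,numpy as np
o=status.get_obs();print(o['t'],o['position'],o['eef_rot'],o['width'],o['force'])
for n in("scene","side"):
    cv2.imwrite(f"pics/{n}0.png",camera(n));i=camera_info(n);print(n,np.round(i['intrinsics'],1).tolist(),np.round(i['world_from_camera'],3).tolist(),[k for k in i])
E
```

```text
0.0 [ 0.21773106 -0.47745849  0.23816402] [-6.40005152e-04  9.77215055e-01  2.12250621e-01  1.10870692e-05] 0.08825984784091273 [0.65184671 0.70739647 0.68643053]
scene [[616.1, 0.0, 308.0], [0.0, 616.1, 258.3], [0.0, 0.0, 1.0]] [[-0.617, 0.505, -0.603, -0.154], [-0.786, -0.373, 0.492, 0.62], [0.024, 0.778, 0.627, 0.744], [0.0, 0.0, 0.0, 1.0]] ['intrinsics', 'world_from_camera']
side [[600.0, 0.0, 322.9], [0.0, 600.0, 236.7], [0.0, 0.0, 1.0]] [[-0.85, 0.225, -0.476, 0.039], [-0.526, -0.327, 0.785, 0.909], [0.021, 0.918, 0.396, 0.473], [0.0, 0.0, 0.0, 1.0]] ['intrinsics', 'world_from_camera']
```

View pics/scene0.png

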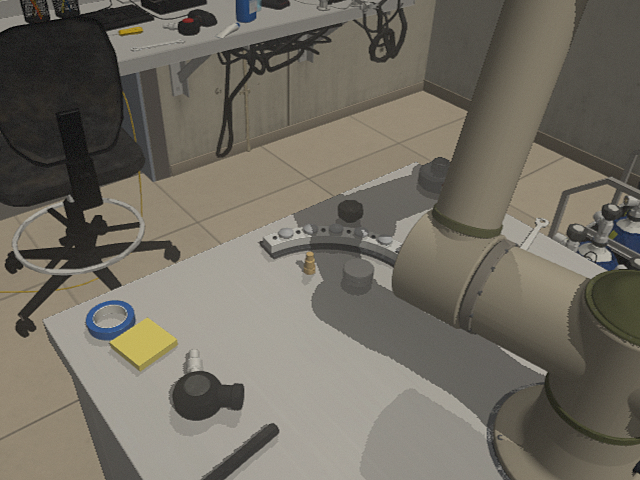

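View pics/side0.png

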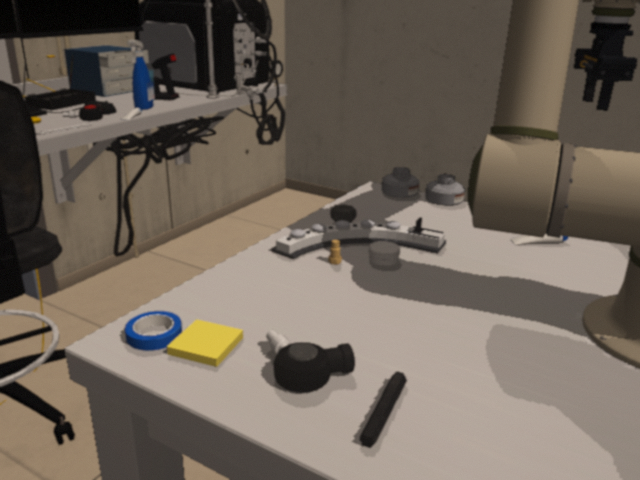

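The scene view shows the gauge arc with its plain end at about (268,245). In the side view the pins run from about (298,234) to (393,225) and the tab is at about (419,224). I'll get rough positions from these and then look closer with the wrist camera.

```bash
cat > h.py <<'E'
import numpy as np
from bench import status,camera,camera_info
def ray(info,uv,z):
    K=info['intrinsics'];T=np.array(info['world_from_camera'])
    d=np.linalg.solve(np.array(K),[uv[0],uv[1],1.]);d=T[:3,:3]@(d*[1,-1,-1]);c=T[:3,3]
    return c+d*(z-c[2])/d[2]
def proj(info,p):
    T=np.linalg.inv(np.array(info['world_from_camera']));q=T[:3,:3]@np.array(p)+T[:3,3]
    u=np.array(info['intrinsics'])@(q*[1,-1,-1]);return u[:2]/u[2]
E
python3 - <<'E'
from h import *
import cv2
i=camera_info('side')
for n,uv,z in(("p1",(298,234),.036),("p2",(317,229),.036),("p3",(342,224),.036),("p5",(393,225),.036),("tab",(419,219),.052),("brass",(336,241),.042),("tin",(385,247),.026),("knob",(343,210),.034),("dv",(300,360),.03)):
    print(n,ray(i,uv,z).round(3))
w=camera_info('wrist');print(np.round(w['world_from_camera'],3),np.round(w['intrinsics'],1))
im=camera('side')[170:280,240:470];cv2.imwrite('pics/s1.png',cv2.resize(im,None,fx=3.4,fy=3.4,interpolation=3))
E
```

```text
p1 [0.609 0.059 0.036]
p2 [0.592 0.019 0.036]
p3 [ 0.566 -0.03   0.036]
p5 [ 0.482 -0.082  0.036]
tab [ 0.438 -0.102  0.052]
brass [0.527 0.059 0.042]
tin [ 0.458 -0.     0.026]
knob [ 0.605 -0.102  0.034]
dv [0.389 0.381 0.03 ]
[[ 0.415  0.865  0.282  0.291]
 [-0.91   0.395  0.127 -0.445]
 [-0.001 -0.31   0.951  0.383]
 [ 0.     0.     0.     1.   ]] [[336.6   0.  322.4]
 [  0.  336.6 239.3]
 [  0.    0.    1. ]]
```

View pics/s1.png

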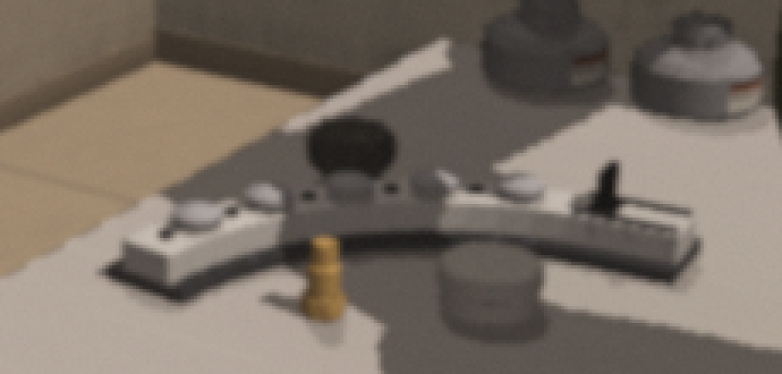

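```bash
for k in 1; do :; done
python3 -m handwheel '[[1,[0.5,-0.33,0],0],[1,[0.98,-0.65,0],0],[1,[0.98,-0.65,0],0],[1,[0.98,-0.65,0],0],[1,[0.98,-0.65,0],0]]' 20
python3 -m handwheel '[[1,[0.5,-0.33,0],0],[1,[0.98,-0.65,0],0],[1,[0.98,-0.65,0],0],[1,[0.98,-0.65,0],0],[1,[0.98,-0.65,0],0]]'
python3 -m handwheel '[[1,[0.5,-0.33,0.1],0],[1,[0.98,-0.65,0.2],0],[1,[0.98,-0.65,0.2],0],[1,[0.98,-0.65,0.2],0],[1,[0.98,-0.65,0.2],0],[1,[0.98,-0.65,0.2],0]]'
python3 - <<'E'
from h import *
import cv2
o=status.get_obs();print(o['t'],o['position'],o['eef_rot'],o['width'],o['q'],o['force'])
cv2.imwrite('pics/w1.png',camera('wrist'))
E
```

```text
t: 0.78
position: [0.311, -0.3284, 0.2387]
eef_rot: [0.0, 0.977, 0.212, -0.0]
force: [-0.7, -0.2, 0.1]
width: 0.0404
gripper_force: 0.0
t: 1.4
position: [0.4041, -0.1795, 0.2385]
eef_rot: [-0.0, 0.977, 0.212, -0.0]
force: [-0.1, -0.8, 0.5]
width: 0.0005
gripper_force: 0.0
t: 2.15
position: [0.4974, -0.0303, 0.209]
eef_rot: [0.0, 0.977, 0.211, 0.0]
force: [-0.2, -0.6, 0.7]
width: 0.0001
gripper_force: 0.0
2.15 [ 0.49744629 -0.03034694  0.20899011] [1.94251973e-04 9.77494656e-01 2.10960047e-01 1.38089217e-04] 0.00011682095897644872 [-2.96357151e-01  2.80119325e-01  1.62212464e+00 -2.16523426e-04
  1.23891822e+00  8.49395654e-01] [-0.20290521 -0.5696507   0.66402487]
```

View pics/w1.png

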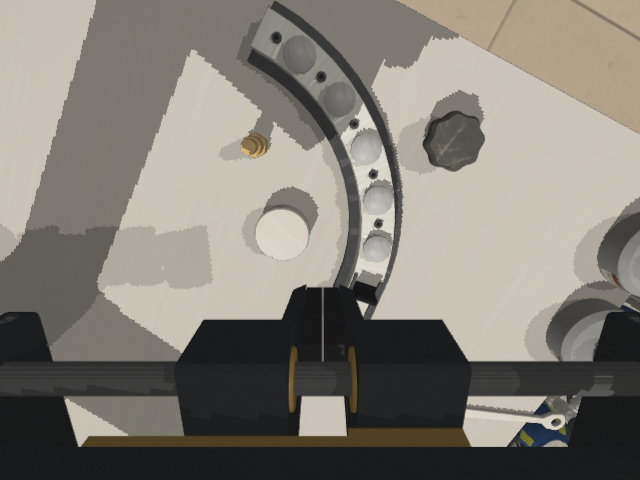

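The wrist view shows all five heads, from pin 1 at about (299,54) to pin 5 at about (377,248), with the tab at (366,291). I'll refine the centres and fit the gauge pose.

```bash
cat > fit.py <<'E'
from h import *
import cv2,sys
im=cv2.imread('pics/w1.png');i=camera_info('wrist')
g=cv2.medianBlur(cv2.cvtColor(im,6),3)
px=[]
for u,v in[(299,54),(340,99),(366,148),(378,198),(377,248)]:
    s=28;c=cv2.HoughCircles(cv2.resize(g[v-s:v+s,u-s:u+s],None,fx=4,fy=4,interpolation=2),cv2.HOUGH_GRADIENT,1.5,400,param1=60,param2=12,minRadius=50,maxRadius=76)
    r=c[0,0]/4;px.append((u-s+r[0],v-s+r[1]));print((u,v),np.round(px[-1],1),r[2])
P=np.array([ray(i,p,.035)[:2] for p in px])
a=np.array([.5,.25,0,-.25,-.5]);M=np.c_[.2*np.cos(a)-.2,.2*np.sin(a)]
mc,pc=M.mean(0),P.mean(0);H=(M-mc).T@(P-pc);th=np.arctan2(H[0,1]-H[1,0],H[0,0]+H[1,1])
R=np.array([[np.cos(th),-np.sin(th)],[np.sin(th),np.cos(th)]]);t=pc-R@mc
print('P',P.round(4).tolist(),'yaw',th,'t',t,'res mm',((P-(M@R.T+t))*1e3).round(1).tolist())
tp=R@[.2*np.cos(.74)-.2,-.2*np.sin(.74)]+t;print('tab model',tp,'px',proj(i,[*tp,.052]),'dir',R@[-.674,-.738])
print('C',t-R@[.2,0])
E
python3 fit.py
```

```text
(299, 54) [296.3  57.3] 18.7625
(340, 99) [336.9  99.3] 18.35
(366, 148) [364.1 146.8] 18.7625
(378, 198) [378.7 200.6] 14.15
(377, 248) [376.9 255.8] 18.7625
P [[0.615, 0.0466], [0.5993, 0.0013], [0.5732, -0.0383], [0.5344, -0.0734], [0.4833, -0.0978]] yaw -0.7291068872331092 t [ 0.57018317 -0.04050906] res mm [[-0.8, -0.7], [0.8, 0.8], [3.0, 2.2], [1.8, -0.1], [-4.8, -2.1]]
tab model [ 0.44133208 -0.10623511] px [367.87543115 300.78606943] dir [-0.99430721 -0.10135664]
C [0.42102923 0.0927317 ]
```

Hough locked onto shadows, since the residuals reach 5 mm. I'll use visually read centres from an enlarged crop instead.

```bash
python3 -c "
import cv2
im=cv2.imread('pics/w1.png')[20:320,240:420];im=cv2.convertScaleAbs(im,alpha=1.1)
cv2.imwrite('pics/w1c.png',cv2.resize(im[:150],None,fx=4,fy=4,interpolation=2));cv2.imwrite('pics/w1d.png',cv2.resize(im[150:],None,fx=4,fy=4,interpolation=2))"
```

```text
(no output)
```

View pics/w1c.png

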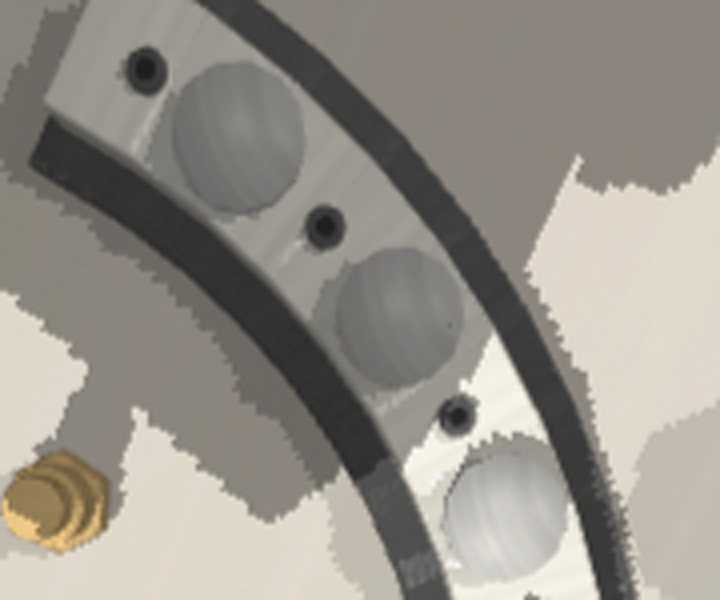

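View pics/w1d.png

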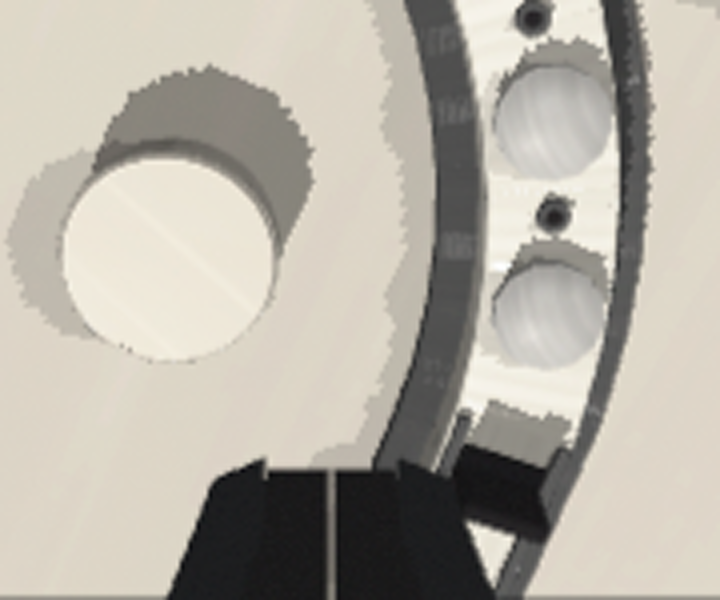

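```bash
cat > fit2.py <<'E'
from h import *
i=camera_info('wrist')
px=[(299.2,54.2),(339.4,99.1),(366.1,148.1),(378,200),(377,248)]
P=np.array([ray(i,p,.0345)[:2] for p in px])
a=np.array([.5,.25,0,-.25,-.5]);M=np.c_[.2*np.cos(a)-.2,.2*np.sin(a)]
mc,pc=M.mean(0),P.mean(0);H=(M-mc).T@(P-pc);th=np.arctan2(H[0,1]-H[1,0],H[0,0]+H[1,1])
R=np.array([[np.cos(th),-np.sin(th)],[np.sin(th),np.cos(th)]]);t=pc-R@mc;C=t-R@[.2,0]
o=status.get_obs();p=o['position']
from scipy.spatial.transform import Rotation as Ro
q=o['eef_rot'];T=Ro.from_quat([q[1],q[2],q[3],q[0]]).as_matrix()
if __name__=='__main__':
    print('P',P.round(4).tolist(),'yaw',th,'t',t,'C',C,'res mm',((P-(M@R.T+t))*1e3).round(1).tolist())
    tp=R@[.2*np.cos(.74)-.2,-.2*np.sin(.74)]+t;print('tab model',tp,'px',[proj(i,[*tp,z]).round() for z in(.052,.03)],'dir',R@[-.674,-.738])
    yaw0=np.arctan2(T[1,0],T[0,0]);print('tool yaw',np.degrees(yaw0))
    for A in(.75,.7,.65):
        w=C+.2*np.array([np.cos(th+A),np.sin(th+A)]);d=T.T@np.array([*(w-p[:2]),.1-p[2]])
        print(A,w.round(4),'shift/0.15',(d/.15).round(3),'turn/60',-(np.degrees(th+A)+90-np.degrees(yaw0))/60)
E
python3 fit2.py
```

```text
P [[0.6182, 0.0454], [0.6004, -0.0006], [0.5729, -0.0406], [0.5345, -0.0727], [0.4906, -0.0942]] yaw -0.7405477451680256 t [ 0.57241057 -0.04082196] C [0.42479075 0.0941165 ] res mm [[-0.8, -1.1], [-0.8, -0.5], [0.5, 0.2], [0.1, 0.5], [1.0, 0.9]]
tab model [ 0.44281597 -0.10506957] px [array([368., 299.]), array([365., 289.])] dir [-0.99540172 -0.08997453]
tool yaw 24.36880578316252
0.75 [0.6248 0.096 ] shift/0.15 [ 1.12  -0.416  0.727] turn/60 -1.1028794754265292
0.7 [0.6246 0.086 ] shift/0.15 [ 1.091 -0.356  0.727] turn/60 -1.0551329924989605
0.65 [0.624 0.076] shift/0.15 [ 1.06  -0.297  0.727] turn/60 -1.007386509571392
```

```bash
python3 -m handwheel '[[1,[0.3,-0.1,0],-0.15],[1,[0.6,-0.2,0.1],-0.3],[1,[0.9,-0.3,0.3],-0.45],[1,[1,-0.35,0.5],-0.6],[1,[1,-0.35,0.6],-0.75],[1,[1,-0.35,0.6],-0.9],[1,[1,-0.35,0.6],-1],[1,[1,-0.35,0.6],-1],[1,[1,-0.35,0.6],-1]]'
python3 - <<'E'
from h import *
C=np.array([0.4248,0.0941]);th=-.7405
from scipy.spatial.transform import Rotation as Ro
o=status.get_obs();p=o['position'];q=o['eef_rot'];T=Ro.from_quat([q[1],q[2],q[3],q[0]]).as_matrix()
yaw0=np.degrees(np.arctan2(T[1,0],T[0,0]));A=.7
w=C+.2*np.array([np.cos(th+A),np.sin(th+A)]);d=T.T@np.array([*(w-p[:2]),.035-p[2]])
print(p,yaw0,o['q'],d/.15,-(np.degrees(th+A)+90-yaw0)/60, 'tilt',T[:,2])
E
```

```text
t: 3.32
position: [0.6125, 0.0808, 0.1189]
eef_rot: [0.0, 0.741, 0.671, 0.0]
force: [0.0, 0.1, -0.0]
width: 0.0004
gripper_force: 0.0
[0.61245623 0.080819   0.11891889] 84.34969617751169 [-5.81852429e-02  6.22525127e-01  1.34929196e+00 -8.59870546e-06
  1.16952196e+00  4.04345204e-02] [0.04238011 0.07725985 0.55947897] -0.05549707920347444 tilt [ 2.52719659e-04 -2.26502483e-05 -9.99999968e-01]
```

```bash
python3 -m handwheel '[[1,[0.042,0.077,0.2],-0.055],[1,[0.042,0.077,0.4],-0.055],[1,[0.042,0.077,0.52],-0.055],[1,[0.042,0.077,0.562],-0.055],[1,[0.042,0.077,0.562],-0.055]]'
cat > stroke.py <<'E'
from h import *
import sys
C=np.array([0.4248,0.0941]);th=-.7405
from scipy.spatial.transform import Rotation as Ro
o=status.get_obs();p=o['position'];q=o['eef_rot'];T=Ro.from_quat([q[1],q[2],q[3],q[0]]).as_matrix()
yaw0=np.degrees(np.arctan2(T[1,0],T[0,0]))
print(p.round(4),o['force'],round(yaw0,2), 'A',np.arctan2(p[1]-C[1],p[0]-C[0])-th,'r',np.hypot(*(p[:2]-C)))
a0,a1,n=map(float,sys.argv[1:4])
for A in np.linspace(a0,a1,int(n)+1)[1:]:
    w=C+.2*np.array([np.cos(th+A),np.sin(th+A)]);d=T.T@np.array([*(w-p[:2]),.0345-p[2]])/.15
    tr=-(np.degrees(th+A)+90-yaw0)/60
    print(f"[1,[{d[0]:.3f},{d[1]:.3f},{d[2]:.3f}],{tr:.3f}],",end='')
E
python3 stroke.py .70 .10 20
```

```text
t: 3.95
position: [0.6248, 0.0865, 0.0349]
eef_rot: [0.0, 0.721, 0.693, 0.0]
force: [-0.3, -0.2, 0.7]
width: 0.0008
gripper_force: 0.0
[0.6248 0.0865 0.0349] [-0.2629726  -0.18365961  0.67032332] 87.79 A 0.7023320812674829 r 0.20013982979440337
[1,[-0.043,-0.002,0.003],0.030],[1,[-0.083,-0.003,0.003],0.059],[1,[-0.123,-0.007,0.003],0.088],[1,[-0.163,-0.011,0.003],0.116],[1,[-0.202,-0.016,0.003],0.145],[1,[-0.242,-0.023,0.003],0.174],[1,[-0.281,-0.031,0.003],0.202],[1,[-0.320,-0.040,0.003],0.231],[1,[-0.359,-0.050,0.003],0.260],[1,[-0.397,-0.061,0.003],0.288],[1,[-0.435,-0.074,0.003],0.317],[1,[-0.473,-0.087,0.003],0.346],[1,[-0.510,-0.102,0.003],0.374],[1,[-0.547,-0.118,0.003],0.403],[1,[-0.583,-0.135,0.003],0.431],[1,[-0.619,-0.153,0.003],0.460],[1,[-0.654,-0.172,0.003],0.489],[1,[-0.688,-0.192,0.003],0.517],[1,[-0.722,-0.213,0.003],0.546],[1,[-0.756,-0.235,0.003],0.575],
```

```bash
python3 -m handwheel '[[1,[-0.043,-0.002,0.003],0.03],[1,[-0.083,-0.003,0.003],0.059],[1,[-0.123,-0.007,0.003],0.088],[1,[-0.163,-0.011,0.003],0.116],[1,[-0.202,-0.016,0.003],0.145],[1,[-0.242,-0.023,0.003],0.174],[1,[-0.258,-0.026,0.003],0.188]]'
python3 stroke.py .50 .02 19
```

```text
t: 4.82
position: [0.6191, 0.0476, 0.0341]
eef_rot: [0.0, 0.786, 0.619, 0.0]
force: [0.4, 1.5, 1.4]
width: 0.0004
gripper_force: 1.1
[0.6191 0.0476 0.0341] [0.42691832 1.54095951 1.4192839 ] 76.44 A 0.5057760509964919 r 0.19982152829210303
[1,[-0.041,0.001,-0.003],0.028],[1,[-0.075,-0.001,-0.003],0.052],[1,[-0.109,-0.003,-0.003],0.076],[1,[-0.142,-0.006,-0.003],0.100],[1,[-0.176,-0.010,-0.003],0.124],[1,[-0.209,-0.015,-0.003],0.148],[1,[-0.242,-0.021,-0.003],0.173],[1,[-0.275,-0.027,-0.003],0.197],[1,[-0.308,-0.034,-0.003],0.221],[1,[-0.341,-0.042,-0.003],0.245],[1,[-0.373,-0.051,-0.003],0.269],[1,[-0.406,-0.061,-0.003],0.293],[1,[-0.437,-0.072,-0.003],0.317],[1,[-0.469,-0.083,-0.003],0.341],[1,[-0.501,-0.095,-0.003],0.366],[1,[-0.532,-0.108,-0.003],0.390],[1,[-0.562,-0.122,-0.003],0.414],[1,[-0.593,-0.137,-0.003],0.438],[1,[-0.623,-0.152,-0.003],0.462],
```

```bash
python3 -m handwheel '[[1,[-0.041,0.001,-0.003],0.028],[1,[-0.075,-0.001,-0.003],0.052],[1,[-0.109,-0.003,-0.003],0.076],[1,[-0.142,-0.006,-0.003],0.1],[1,[-0.176,-0.01,-0.003],0.124],[1,[-0.209,-0.015,-0.003],0.148],[1,[-0.242,-0.021,-0.003],0.173],[1,[-0.275,-0.027,-0.003],0.197],[1,[-0.308,-0.034,-0.003],0.221],[1,[-0.341,-0.042,-0.003],0.245],[1,[-0.373,-0.051,-0.003],0.269],[1,[-0.406,-0.061,-0.003],0.293],[1,[-0.437,-0.072,-0.003],0.317],[1,[-0.469,-0.083,-0.003],0.341],[1,[-0.501,-0.095,-0.003],0.366],[1,[-0.532,-0.108,-0.003],0.39],[1,[-0.562,-0.122,-0.003],0.414],[1,[-0.593,-0.137,-0.003],0.438],[1,[-0.623,-0.152,-0.003],0.462]]'
python3 stroke.py .02 -.46 19
python3 - <<'E'
from h import *
import cv2
cv2.imwrite('pics/s3.png',cv2.resize(camera('side')[150:290,220:480],None,fx=3,fy=3,interpolation=2))
E
```

```text
t: 7.2
position: [0.5751, -0.0378, 0.0346]
eef_rot: [0.0, 0.911, 0.412, 0.0]
force: [1.2, 1.9, 2.5]
width: 0.0008
gripper_force: 1.0
[ 0.5751 -0.0378  0.0346] [1.22610131 1.85835349 2.52368102] 48.72 A 0.020071438446280454 r 0.19993852770179063
[1,[-0.034,-0.000,0.000],0.024],[1,[-0.067,-0.001,0.000],0.048],[1,[-0.101,-0.003,0.000],0.072],[1,[-0.135,-0.006,0.000],0.096],[1,[-0.168,-0.010,0.000],0.121],[1,[-0.201,-0.015,0.000],0.145],[1,[-0.235,-0.020,0.000],0.169],[1,[-0.268,-0.027,0.000],0.193],[1,[-0.301,-0.034,0.000],0.217],[1,[-0.333,-0.042,0.000],0.241],[1,[-0.366,-0.051,0.000],0.265],[1,[-0.398,-0.060,0.000],0.289],[1,[-0.430,-0.071,0.000],0.314],[1,[-0.462,-0.082,0.000],0.338],[1,[-0.493,-0.094,0.000],0.362],[1,[-0.524,-0.107,0.000],0.386],[1,[-0.555,-0.121,0.000],0.410],[1,[-0.586,-0.135,0.000],0.434],[1,[-0.616,-0.150,0.000],0.458],
```

View pics/s3.png

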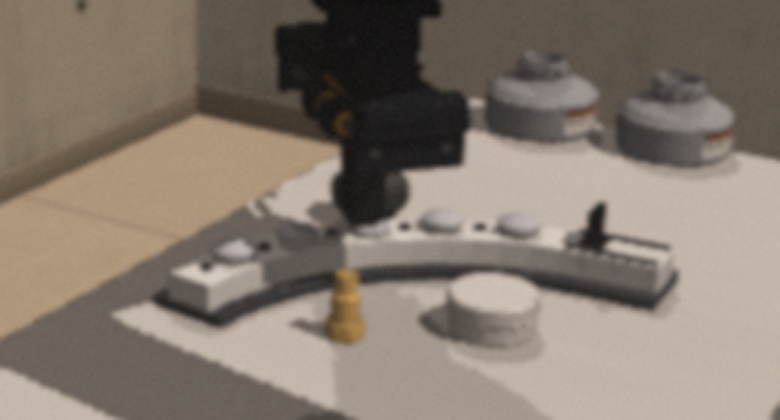

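The fingertips sit on pin 3, at about (372,225) in the crop. The pins already passed are up again and the bystanders haven't moved. Continuing the stroke.

```bash
python3 -m handwheel '[[1,[-0.034,0,0],0.024],[1,[-0.067,-0.001,0],0.048],[1,[-0.101,-0.003,0],0.072],[1,[-0.135,-0.006,0],0.096],[1,[-0.168,-0.01,0],0.121],[1,[-0.201,-0.015,0],0.145],[1,[-0.235,-0.02,0],0.169],[1,[-0.268,-0.027,0],0.193],[1,[-0.301,-0.034,0],0.217],[1,[-0.333,-0.042,0],0.241],[1,[-0.366,-0.051,0],0.265],[1,[-0.398,-0.06,0],0.289],[1,[-0.43,-0.071,0],0.314],[1,[-0.462,-0.082,0],0.338],[1,[-0.493,-0.094,0],0.362],[1,[-0.524,-0.107,0],0.386],[1,[-0.555,-0.121,0],0.41],[1,[-0.586,-0.135,0],0.434],[1,[-0.616,-0.15,0],0.458]]'
python3 stroke.py -.46 -.66 8
python3 - <<'E'
from h import *
C=np.array([0.4248,0.0941]);th=-.7405
from scipy.spatial.transform import Rotation as Ro
o=status.get_obs();p=o['position'];q=o['eef_rot'];T=Ro.from_quat([q[1],q[2],q[3],q[0]]).as_matrix()
tp=C+.2*np.array([np.cos(th-.74),np.sin(th-.74)]);d=np.array([-.9954,-.09]);yaw0=np.degrees(np.arctan2(T[1,0],T[0,0]))
print('\ntab',tp,'turn',-(np.degrees(np.arctan2(.09,.9954))-yaw0)/60)
for s in(-.022,-.018,-.012,0,.006,.013,.016,.019):
    print(s,(T.T@np.array([*(tp+d*s-p[:2]),.036-p[2]])/.15).round(3))
E
```

```text
t: 9.62
position: [0.4973, -0.0925, 0.0346]
eef_rot: [0.0, 0.983, 0.184, 0.0]
force: [1.2, -0.1, 1.7]
width: 0.0004
gripper_force: 1.1
[ 0.4973 -0.0925  0.0346] [ 1.17864983 -0.14557993  1.68754462] 21.23 A -0.459416698375544 r 0.2001686741749194
[1,[-0.034,-0.002,0.001],0.024],[1,[-0.067,-0.003,0.001],0.048],[1,[-0.101,-0.005,0.001],0.072],[1,[-0.134,-0.008,0.001],0.096],[1,[-0.167,-0.012,0.001],0.120],[1,[-0.200,-0.016,0.001],0.144],[1,[-0.233,-0.022,0.001],0.167],[1,[-0.266,-0.028,0.001],0.191],
tab [ 0.44283473 -0.10508521] turn 0.26778225759310836
-0.022 [-0.228 -0.013 -0.009]
-0.018 [-0.254 -0.02  -0.009]
-0.012 [-0.292 -0.031 -0.009]
0 [-0.369 -0.053 -0.009]
0.006 [-0.408 -0.064 -0.009]
0.013 [-0.452 -0.077 -0.009]
0.016 [-0.472 -0.083 -0.009]
0.019 [-0.491 -0.088 -0.009]
```

```bash
python3 -m handwheel '[[1,[-0.034,-0.002,0],0.024],[1,[-0.067,-0.003,0],0.048],[1,[-0.101,-0.005,0],0.072],[1,[-0.134,-0.008,0],0.096],[1,[-0.167,-0.012,0],0.13],[1,[-0.2,-0.014,0],0.17],[1,[-0.228,-0.014,0],0.21],[1,[-0.254,-0.02,0],0.25],[1,[-0.28,-0.028,0],0.268],[1,[-0.31,-0.036,0],0.268],[1,[-0.34,-0.045,0],0.268],[1,[-0.37,-0.053,0],0.268],[1,[-0.4,-0.062,0],0.268],[1,[-0.42,-0.068,0],0.268],[1,[-0.435,-0.072,0],0.268],[1,[-0.435,-0.072,0],0.268]]'
python3 - <<'E'
from h import *
import cv2
o=status.get_obs();p=o['position'];print(p,o['force'],'s',(p[:2]-[.44283,-.10509])@[-.9954,-.09])
cv2.imwrite('pics/s4.png',cv2.resize(camera('side')[150:290,300:500],None,fx=4,fy=4,interpolation=2))
E
```

```text
t: 11.62
position: [0.4325, -0.106, 0.0344]
eef_rot: [0.0, 0.999, 0.046, -0.0]
force: [-0.1, -0.0, 0.3]
width: 0.0005
gripper_force: 0.0
[ 0.43249194 -0.10601615  0.03443197] [-0.05449366 -0.02107621  0.28512166] s 0.010373855764926363
```

View pics/s4.png

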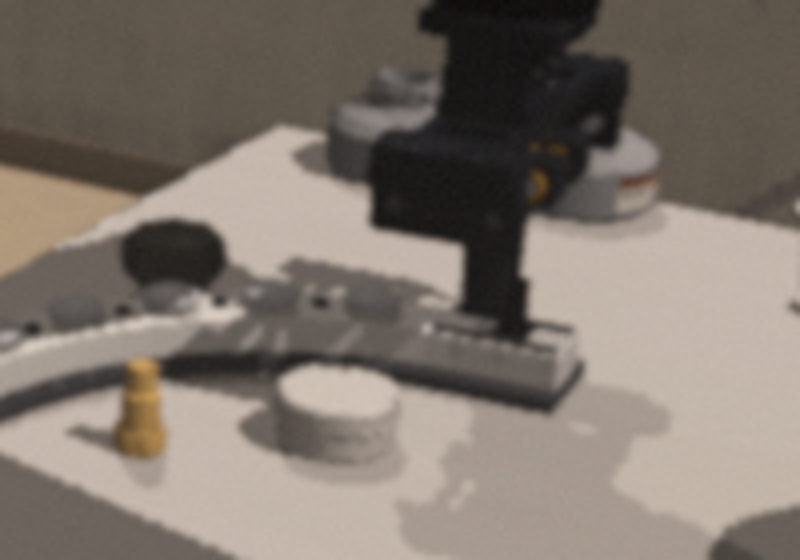

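The tab, at about (520,300) in the crop, is moving ahead of the fingers. I'll creep forward to the stop.

```bash
python3 -m handwheel '[[1,[-0.01,0,0],0],[1,[-0.02,0,0],0],[1,[-0.02,0,0],0]]'; python3 -m handwheel '[[1,[-0.01,0,0],0],[1,[-0.01,0,0],0]]';python3 -m handwheel '[[1,[-0.007,0,0],0],[1,[-0.007,0,0],0]]'
```

```text
t: 12.05
position: [0.4305, -0.1063, 0.0346]
eef_rot: [0.0, 0.999, 0.046, 0.001]
force: [6.3, 2.1, -3.2]
width: 0.0006
gripper_force: 3.0
t: 12.3
position: [0.4303, -0.1064, 0.0347]
eef_rot: [0.0, 0.999, 0.045, 0.003]
force: [14.7, 4.9, -8.6]
width: 0.0003
gripper_force: 7.4
t: 12.55
position: [0.4302, -0.1065, 0.0348]
eef_rot: [0.001, 0.999, 0.045, 0.004]
force: [21.8, 8.1, -12.4]
width: 0.0
gripper_force: 10.5
```

Firmly at the stop: the position holds at s of about 13 mm while the force rises. Backing off and lifting clear.

```bash
python3 -m handwheel '[[1,[0.04,0,0],0],[1,[0.08,0,0],0],[1,[0.08,0,-0.1],0],[1,[0.08,0,-0.4],0],[1,[0.08,0,-0.75],0],[1,[0.08,0,-1],0],[1,[0.08,0,-1],0],[1,[0.08,0,-1],0]]'
python3 - <<'E'
from h import *
import cv2
a=cv2.resize(camera('side')[170:270,240:500],None,fx=3,fy=3,interpolation=2)
b=camera('wrist')[0:330,100:520]
cv2.imwrite('pics/end.png',np.vstack([a,np.pad(cv2.resize(b,None,fx=.9,fy=.9),((0,0),(0,780-378),(0,0)))])[:600])
i=camera_info('wrist');C=np.array([0.4248,0.0941]);th=-.7405
tp=C+.2*np.array([np.cos(th-.74),np.sin(th-.74)])
for s in(0,.025):print(s,(proj(i,[*(tp+s*np.array([-.9954,-.09])),.052])-[100,0])*.9+[0,300])
print(status.get_obs()['force'])
E
```

```text
t: 13.55
position: [0.4386, -0.1051, 0.1835]
eef_rot: [-0.0, 0.999, 0.046, -0.001]
force: [0.1, 0.2, -1.6]
width: 0.0005
gripper_force: 0.0
0 [200.14319361 501.54543004]
0.025 [200.11467301 526.41743506]
[-0.29166831  0.34310867  0.41781377]
```

View pics/end.png

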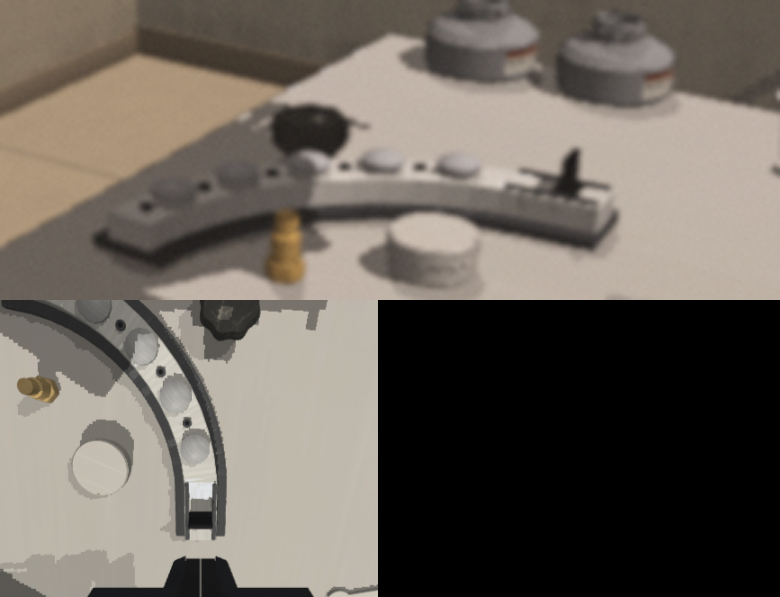

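The tab's top edge is at about (200,526), which is the predicted far-stop position. All five pins are up and nothing else has moved.

```bash
python3 -c "
from bench import ticket
print(ticket.sign_off())"
```

```text
the job is handed in; nothing more can be done
None
```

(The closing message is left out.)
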